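# Sort the scouring-paste pots and set the rack's stiff divider

### The job

Clear the blue-and-yellow scouring-paste pots: put every dried-out pot (red sticker on the lid), whether on the worktop or in the rack, into the blue bin, and stand every good pot upright in the wooden rack between the end wall and the grey divider, leaving room for the divider to come up to its mark. Then tap the stiff divider along towards the pots until its red pointer stands over the green band, without ever going past the band. Leave the bin upright on the worktop and do not disturb the tin and the milk bottle.

Things in the scene. Friction and masses are not known exactly. Their poses are not given: they have to be found in the camera images.
- rack: pale wooden trough fixed on the worktop, 360 mm long (x), 84 wide (y), floor 6 thick, side walls 26 high and 6 thick (72 between them), a 40 high wall across its +x end, open at -x. Origin at the centre of its underside; z up, x along the trough to the end wall. Jars belong between end wall and divider. A white scale ledge, 12 high, runs along its -y side (the robot's side).
- rack_end (a point): point in the rack's axes: the middle of the end wall's inner face, at the height of the trough floor (6 mm up).
- divider (a joint): travel in m of the grey divider along the rack's +x, 0 to 0.2. A stiff friction slide: about 8 N moves it, more if fast; it stays where left. A block 88 mm long (x), 90 wide (y), its top 70 above the worktop, riding on the side walls; too big to grip: push its tail with closed fingertips.
- divider_face (a point): middle of the divider's flat +x face (the pots' side), 47 mm above the worktop, in the rack's axes.
- divider_tail (a point): middle of the black pad on the divider's -x face, 47 mm above the worktop: push here towards the rack's +x. The trough and the space behind it are empty on this side.
- pointer (a point): outer tip of the red pointer, a bar 2.5 mm wide fixed to the middle of the divider's -y side and reaching out over the scale ledge; moves with the divider.
- band: the green target band clipped to the scale ledge, 10 mm wide along the rack's x, its axes parallel to the rack's; origin at its centre, 12 mm above the worktop. The pointer starts 40 to 100 mm short of it, on its -x side.
- bin: loose blue open bin for rejects, outside 118 mm (x) by 170 mm (y) by 50 mm high, walls and floor 4 mm thick, 0.5 kg; origin at the centre of its underside, z up.
- tuna_tin: loose food tin, 75 mm across and 58 mm high, a bystander beyond the pots; origin at the centre of its underside.
- milk_small: loose small milk bottle, 51 mm across and 165 mm tall, a bystander beyond the pots; origin at the centre of its underside.
- pot_a: blue pot with a plain yellow lid (still good), 45 mm across, 68 mm tall, closed, 0.12 to 0.2 kg; origin at the centre of its underside, z along the pot. Grip it round the lid and neck (45 mm wide) from above at any yaw. Wall cabinets hang 0.6 m up close behind the pots: lift only 80 mm. May be absent.
- pot_b: blue pot with a plain yellow lid (still good), 45 mm across, 68 mm tall, closed, 0.12 to 0.2 kg; origin at the centre of its underside, z along the pot. Grip it round the lid and neck (45 mm wide) from above at any yaw. Wall cabinets hang 0.6 m up close behind the pots: lift only 80 mm. May be absent.
- pot_c: blue pot with a plain yellow lid (still good), 45 mm across, 68 mm tall, closed, 0.12 to 0.2 kg; origin at the centre of its underside, z along the pot. Grip it round the lid and neck (45 mm wide) from above at any yaw. Wall cabinets hang 0.6 m up close behind the pots: lift only 80 mm. May be absent.
- old_a: blue pot with a round red sticker, 32 mm across, on its yellow lid (dried out), 45 mm across, 68 mm tall, closed, 0.12 to 0.2 kg; origin at the centre of its underside, z along the pot. Grip it round the lid and neck (45 mm wide) from above at any yaw. Wall cabinets hang 0.6 m up close behind the pots: lift only 80 mm. May be absent.
- old_b: blue pot with a round red sticker, 32 mm across, on its yellow lid (dried out), 45 mm across, 68 mm tall, closed, 0.12 to 0.2 kg; origin at the centre of its underside, z along the pot. Grip it round the lid and neck (45 mm wide) from above at any yaw. Wall cabinets hang 0.6 m up close behind the pots: lift only 80 mm. May be absent.
- old_c: starts standing in the rack: blue pot with a round red sticker, 32 mm across, on its yellow lid (dried out), 45 mm across, 68 mm tall, closed, 0.12 to 0.2 kg; origin at the centre of its underside, z along the pot. Grip it round the lid and neck (45 mm wide) from above at any yaw. Wall cabinets hang 0.6 m up close behind the pots: lift only 80 mm. May be absent.

How it is judged:
By the outcome, as a careful person would: the job done as asked, in the order asked, and still so for the second after the job is handed in, with the robot touching nothing.
Of pot_a, pot_b, pot_c only 2 to 3 are there at a start; the rules pass over those that are not, and their reading is None.
Of old_a, old_b, old_c only 2 to 3 are there at a start; the rules pass over those that are not, and their reading is None.
At some moment in a run one of bin may be knocked a few centimetres aside while the robot is not near it.
It also fails if it takes over 208 s, if anything falls off the work surface, if the arm or the gripper's body presses on something with over 40 N, if the wrist force passes 120 N, or if a joint passes its speed limit or range.

### The arm

A 7-joint arm with a two-finger parallel gripper is mounted at the origin on a cart in front of the work surface, level with it; the furniture and walls round the work are solid. World frame = base frame: x ahead of the robot, y to its left, z up, the work surface at z = 0. Lengths are in m, angles in degrees, forces in N, time in s.
With the tool pointing down it reaches from about 0.4 to 0.875 m from the base axis. Payload 4.4 kg.
Tool frame: the origin (TCP) lies on the centre line of the jaws, within the pads' length; the fingertips stand 25 mm ahead of it and the grasp point (between the pads) lies 6 mm ahead of it; z points along the fingers, y is the line along which they close (so a half turn about z gives the same grasp; the last joint's range is limited). The gripper opens to 85 mm and grips with 20 to 120 N. Pads are 22 mm wide; open, the fingers measure 114 mm over their backs; the gripper's body (76 mm by 85 mm) begins 54 mm behind the grasp point. The pads swing forward as they close: fully open they stand 13 mm farther back than shut.
Start: joints at [-45.768, 36.005, 2.206, 86.941, -1.547, 57.084, -1.146], TCP at [0.483, 0.435, 0.256] pointing down, gripper open.
Joint ranges: [-175.42, 175.42], [-21.48, 121.26], [-71.46, 75.88], [10.55, 141.38], [-63.04, 243.04], [13.31, 113.54], [-168.57, 168.57]. Speed limits (degrees/s): [147.25, 147.25, 180, 180, 180, 180, 180].

### API

Orientations are given as [roll, pitch, yaw] about the fixed x, y, z axes, in that order (R = Rz(yaw) Ry(pitch) Rx(roll)).
In Python, from rig import * gives the robot as it stands.
- The arm moves only by the shell command python3 -m pendant 'ROWS' [FORCE]. ROWS is JSON, a list of rows, each an object of numbers: "tx", "ty", "tz": the shift along the tool's x, y, z in mm; "rx", "ry", "rz": the turn, a rotation vector about the tool's x, y, z in rad; "jaw": the finger opening in mm, from 0 to 85.4. In form: [{"tx": .., "ty": .., "tz": .., "rx": .., "ry": .., "rz": .., "jaw": ..}, ...]. A call has exactly 8 rows; each row is the pose to reach, as a shift and turn from the pose commanded when the call began, along the tool's axes at that moment; what a row does not reach only later rows make up. A row lasts 1/12 s, in which the tool goes at most 41.7 mm and 7.16 degrees, less where a joint would pass 70% of its speed; a pose out of reach is approached as far as the arm can. A call with a gripper value outside its range is refused whole. The fingers move at their own pace and stop on an object; FORCE is the grip in N (left out, the last holds). Time passes only in rows, so rows that repeat a pose let the fingers close, or fill a call up. It gives the time, the measured TCP pose, the force, the opening and the grip force at its end, in the units of the state.
- sense(): the state, without advancing time (a new reading comes with each control period).
- get_image(name): name is "scene" or "top" or "wrist"; returns a dict with "frame" (400x640x3 uint8, blue, green, red), "depth" (400x640 float32, m along the optical axis (not along the pixel's ray), 0 where there is no reading), "mtx" (3x3 intrinsics, pixels), "R" (3x3) and "t" (3): a world point X has camera coordinates R X + t; the wrist camera has in their place "tool_from_camera" (4x4, takes a point from camera to tool coordinates, whose origin is the TCP and whose axes are the flange's). Camera axes: x right, y down, z forward; pixel columns grow to the right and rows downward; lengths in m; the calibration is good to about 2 mm. A picture is of the moment at which its call begins: read the wrist's pose just before it.
- finish_job(): hands the job in; it is judged then, once.
Trained networks look in the newest picture that a camera, given by its name, has taken for a name from the list of things; names that differ only in an ending like _2 or _b are one class to them, and where a whole thing is asked for, a point or a joint stands for the part that bears it (a point fixed in the world has none). Each returns a list of dicts, best first, with "p" (0 to 1); they miss things now and then, are a little off and sometimes report something else, mostly with a low value. They report only what shows in the picture. A call takes as long as a camera call.
- masks_of(camera, label): "mask" (400x640 bool, what is visible of it).
- pinpoint(camera, label): "xyz" ([x, y, z] in m, in the coordinates of the camera as it stood for that picture, good to about 4 mm: a listed point, or the origin of a listed thing).
The state is a dict: "time_s": time; "joint_pos": joint angles; "joint_velocities": joint speeds; "joint_torque": joint torques, N m; "ee_pos": TCP position; "tool_rot": TCP orientation; "contact_force": force on the tool from outside, world axes, zero at the start; "ft_torque": the same for the moment, N m; "gripper_width": opening from 0.0 (shut) to 1.0 (fully open); "grip_force": force on a finger pad.
Only numpy, scipy, OpenCV 4.12 (cv2) and the standard library are available. Lean on these libraries where they do the work, as an engineer would, in place of code of your own. Each camera call takes 0.05 s, during which the arm holds its last target. There are 200 camera calls.

## Working session

There is one attempt and no reset: what is moved stays moved. The work goes in short steps, Python scripts to look and compute and a shell command to move; the robot and the scene stay as the last step left them, time stands still between calls to the robot, and variables do not carry over. Pictures are saved under pics/ and viewed, at most 14 in all, crops included, and the job is handed in when it is done.

```bash
ls; mkdir -p pics
python3 - <<'E'
from rig import *
import cv2
s=sense(); print(s)
for c in ("scene","top"):
    d=get_image(c); cv2.imwrite(f"pics/{c}0.png",d["frame"]); R,t=d["R"],d["t"]
    for l in ["rack","rack_end","divider_face","divider_tail","pointer","band","bin","tuna_tin","milk_small","pot_a","old_a"]:
        try: print(c,l,[(round(r["p"],2),(R.T@(r["xyz"]-t)).round(3).tolist()) for r in pinpoint(c,l) if r["p"]>.2])
        except Exception as e: print(l,e)
E
```

```text
pics
{'time_s': 0.0, 'joint_pos': array([-45.76746241,  36.05774701,   2.20100671,  86.99668673,
        -1.54656942,  57.08511189,  -1.14749557]), 'joint_velocities': array([ 0.03536824,  0.00868812, -0.06660402, -0.10853611, -0.11818908,
        0.04240903, -0.06430412]), 'joint_torque': array([ 3.55618613e-04, -5.63410306e+01,  1.22615587e+00, -1.93449068e+01,
        1.10574521e-02,  1.03107555e-02, -1.06257693e-05]), 'ee_pos': array([0.4825966 , 0.4345498 , 0.25539795]), 'tool_rot': array([-1.79890088e+02,  8.55324042e-04,  1.31997292e+02]), 'contact_force': array([0.11428367, 0.4597731 , 0.58689822]), 'ft_torque': array([-0.02730026,  0.02337361, -0.00863596]), 'grip_force': 0.0, 'gripper_width': 1.0049488017293062}
scene rack [(0.96, [0.526, -0.077, -0.002])]
scene rack_end [(0.65, [0.568, 0.052, 0.013]), (0.57, [0.412, -0.205, 0.008])]
scene divider_face [(0.85, [0.583, -0.024, 0.049])]
scene divider_tail [(0.73, [0.64, 0.047, 0.047])]
scene pointer [(0.66, [0.566, 0.05, 0.015])]
scene band [(0.67, [0.533, 0.005, 0.013])]
scene bin [(0.57, [0.375, -0.336, 0.002])]
scene tuna_
[... 219 characters left out ...]
5, -0.316, 0.004])]
top rack [(0.76, [0.53, -0.076, -0.001])]
top rack_end [(0.82, [0.415, -0.208, 0.006]), (0.6, [0.532, -0.079, 0.002])]
top divider_face [(0.92, [0.579, -0.019, 0.045])]
top divider_tail [(0.78, [0.643, 0.042, 0.049])]
top pointer [(0.89, [0.57, 0.053, 0.011]), (0.56, [0.767, -0.213, -0.004])]
top band [(0.38, [0.533, 0.005, 0.011])]
top bin [(0.64, [0.37, -0.341, 0.003]), (0.57, [0.664, -0.42, -0.003])]
top tuna_tin [(0.68, [0.768, -0.215, -0.003])]
top milk_small [(0.87, [0.665, -0.418, -0.0])]
top pot_a [(0.95, [0.654, -0.256, -0.002]), (0.56, [0.7, -0.111, 0.001])]
top old_a [(0.96, [0.594, -0.311, 0.003]), (0.68, [0.485, -0.124, 0.005]), (0.33, [0.412, -0.21, 0.005])]
```

View pics/top0.png

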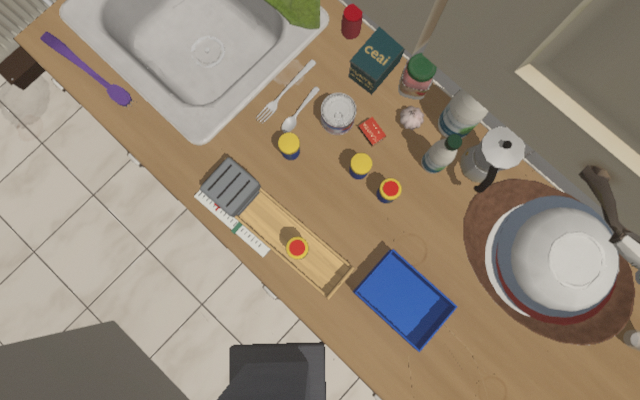

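View pics/scene0.png

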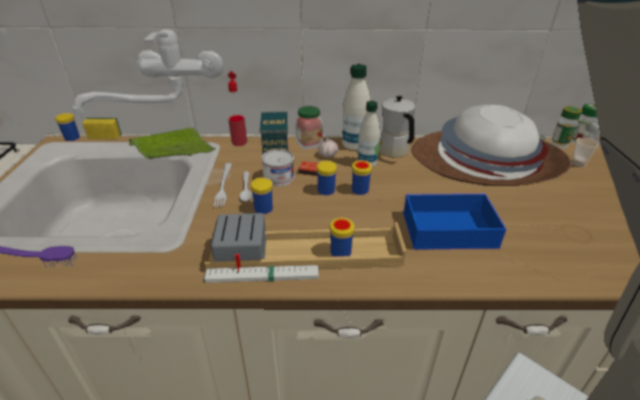

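The top view shows good pots at (289,146) and (361,166), and red-sticker pots at (390,189) on the worktop and (297,248) in the rack. The bin is at (405,300) and the divider at (230,187). The scene view also shows a pot-like object behind the sink at (67,127), which needs checking.

```bash
cat > h.py <<'E'
from rig import *
import cv2, numpy as np
from scipy.spatial.transform import Rotation as Ro
def cloud(d):
    v,u=np.mgrid[0:400,0:640]; z=d["depth"]; K=d["mtx"]
    P=np.stack([(u-K[0,2])/K[0,0]*z,(v-K[1,2])/K[1,1]*z,z],-1)
    return (P-d["t"])@d["R"]
def circ(XY):
    return cv2.minEnclosingCircle(XY.astype(np.float32))
def lids(c="top"):
    d=get_image(c); P=cloud(d); h=cv2.cvtColor(d["frame"],cv2.COLOR_BGR2HSV)
    H,S,V=h[...,0].astype(int),h[...,1],h[...,2]
    m=((H<34)&(H>21)|(H<6)|(H>174))&(S>150)&(V>90)&(d["depth"]>0)&(P[...,2]>.05)&(P[...,2]<.2)
    m=cv2.morphologyEx(m.astype(np.uint8),cv2.MORPH_CLOSE,np.ones((3,3)))
    n,L,st,_=cv2.connectedComponentsWithStats(m)
    for i in range(1,n):
        if st[i,4]<60: continue
        q=P[(L==i)&(d["depth"]>0)]; zt=np.median(q[:,2]); q=q[abs(q[:,2]-zt)<.008]
        (x,y),r=circ(q[:,:2]); red=((H<6)|(H>174))[L==i].mean()
        print(c,"lid",np.round([x,y,r,zt,red],4), q[:,:2].mean(0).round(4), st[i].tolist())
    return d,P
E
python3 - <<'E'
from h import *
d,P=lids("top"); lids("scene")
d=get_image("scene");P=cloud(d)
print("far",P[120:136:5,62:74:4].round(3).tolist())
for l in ["bin","divider","pointer","band","rack"]:
    for r in masks_of("top",l)[:2]:
        m=r["mask"]; q=P0=None
        d2=get_image("top");Q=cloud(d2)[m&(d2["depth"]>0)]
        print(l,round(r["p"],2),m.sum(),np.median(Q,0).round(4),[np.round(x,4) for x in cv2.minAreaRect(Q[:,:2].astype(np.float32))])
E
```

```text
top lid [ 0.9803 -0.2538  0.0209  0.074   1.    ] [ 0.9795 -0.2529] [344, 4, 18, 18, 251]
top lid [ 0.6975 -0.1104  0.0222  0.0674  0.    ] [ 0.697  -0.1102] [278, 133, 21, 21, 338]
top lid [ 0.6506 -0.2572  0.0223  0.0676  0.    ] [ 0.6502 -0.2572] [351, 153, 21, 21, 342]
top lid [ 0.5967 -0.3139  0.0224  0.0683  0.4602] [ 0.5961 -0.314 ] [380, 178, 21, 22, 352]
top lid [ 0.4827 -0.1237  0.0212  0.0742  0.5301] [ 0.4839 -0.1241] [287, 237, 21, 21, 332]
scene lid [ 0.98   -0.2556  0.0146  0.173   1.    ] [ 0.9756 -0.2509] [229, 72, 8, 19, 104]
scene lid [1.323  0.0636 0.0217 0.0688 0.    ] [1.3174 0.0654] [56, 114, 17, 9, 125]
scene lid [ 0.976  -0.252   0.0215  0.0701  0.9947] [ 0.9707 -0.2471] [230, 115, 14, 16, 187]
scene lid [1.2581e+00 5.0000e-04 4.1500e-02 5.5900e-02 0.0000e+00] [1.2565e+00 3.0000e-04] [83, 119, 33, 6, 176]
scene lid [ 0.6484 -0.2568  0.023   0.0693  0.    ] [ 0.6452 -0.2542] [318, 161, 19, 14, 229]
scene lid [ 0.5935 -0.3118  0.022   0.0687  0.2012] [ 0.5898 -0.3051] [352, 162, 20, 13, 169]
scene lid [ 0.6953 -0.1102  0.0231  0.069   0.    ] [ 0.6931 -0.1062] 
[... 263 characters left out ...]
1.318, 0.081, 0.036], [1.312, 0.073, 0.035], [1.307, 0.065, 0.034]], [[1.363, 0.077, 0.003], [1.322, 0.076, 0.017], [1.308, 0.069, 0.02]]]
bin 0.94 5387 [ 0.3713 -0.3428  0.0044] [array([ 0.3719, -0.3439]), array([0.1867, 0.1278]), np.float64(46.6953)]
divider 0.72 2091 [0.6052 0.0072 0.0691] [array([0.6091, 0.0119]), array([0.0874, 0.1016]), np.float64(47.442)]
pointer 0.91 2059 [0.6061 0.0081 0.0691] [array([0.6124, 0.0114]), array([0.0906, 0.0975]), np.float64(47.6825)]
band 0.49 42 [0.5323 0.0054 0.0128] [array([0.532 , 0.0058]), array([0.0089, 0.0206]), np.float64(43.5948)]
rack 0.56 7834 [ 0.5366 -0.0539  0.0096] [array([ 0.5238, -0.0678]), array([0.3722, 0.1183]), np.float64(46.5215)]
```

The pot behind the sink is 1.32 m away, out of reach, so it is only background. That leaves two good pots and two old ones. I'll add a move calculator and start with the old pot in the rack.

```bash
cat > go.py <<'E'
import sys
from h import *
s=sense(); R=Ro.from_euler("xyz",s["tool_rot"],degrees=True).as_matrix()
p=s["ee_pos"]
print("t",round(s["time_s"],2),"ee",p.round(4),s["tool_rot"].round(2),"F",s["contact_force"].round(1),"w",round(s["gripper_width"]*85.4,1),"g",round(s["grip_force"],1))
for a in sys.argv[1:]:
    q=np.array(eval(a),float); print(a,"tool mm",((q-p)@R*1000).round(1)); p=q
E
python3 go.py "[.4815,-.123,.17]" "[.4815,-.123,.067]" "[.4815,-.123,.147]" "[.388,-.318,.147]"
```

```text
t 1.85 ee [0.4831 0.435  0.2563] [180.    -0.   131.99] F [-0.1  0.1 -0.2] w 85.5 g 0.0
[.4815,-.123,.17] tool mm [-413.6 -374.5   86.3]
[.4815,-.123,.067] tool mm [ -0.  -0. 103.]
[.4815,-.123,.147] tool mm [  0.   0. -80.]
[.388,-.318,.147] tool mm [ -82.4 -200.    -0. ]
```

```bash
python3 -m pendant '[{"tx":-10,"ty":-9,"tz":2,"jaw":72},{"tx":-30,"ty":-27,"tz":6,"jaw":72},{"tx":-57,"ty":-52,"tz":12,"jaw":72},{"tx":-84,"ty":-76,"tz":18,"jaw":72},{"tx":-111,"ty":-100,"tz":23,"jaw":72},{"tx":-138,"ty":-125,"tz":28,"jaw":72},{"tx":-165,"ty":-149,"tz":34,"jaw":72},{"tx":-192,"ty":-173,"tz":40,"jaw":72}]' 40; python3 go.py "[.4815,-.123,.17]"
```

```text
t 1.85 ee [0.4831 0.435  0.2563] [180.    -0.   131.99] F [-0.1  0.1 -0.2] w 85.5 g 0.0
[.4815,-.123,.17] tool mm [-413.6 -374.5   86.3]invalid input
```

```bash
python3 -m pendant '[{"tx":-10,"ty":-9,"tz":2,"rx":0,"ry":0,"rz":0,"jaw":72},{"tx":-30,"ty":-27,"tz":6,"rx":0,"ry":0,"rz":0,"jaw":72},{"tx":-57,"ty":-52,"tz":12,"rx":0,"ry":0,"rz":0,"jaw":72},{"tx":-84,"ty":-76,"tz":18,"rx":0,"ry":0,"rz":0,"jaw":72},{"tx":-111,"ty":-100,"tz":23,"rx":0,"ry":0,"rz":0,"jaw":72},{"tx":-138,"ty":-125,"tz":28,"rx":0,"ry":0,"rz":0,"jaw":72},{"tx":-165,"ty":-149,"tz":34,"rx":0,"ry":0,"rz":0,"jaw":72},{"tx":-192,"ty":-173,"tz":40,"rx":0,"ry":0,"rz":0,"jaw":72}]' 40; python3 go.py "[.4815,-.123,.17]"
```

```text
time_s: 2.52
ee_pos: [0.4828, 0.1749, 0.2164]
tool_rot: [180.0, 0.0, 132.0]
contact_force: [0.5, -0.5, 0.6]
gripper_width: 0.84
grip_force: 0.0
t 2.52 ee [0.4828 0.1749 0.2164] [1.7996e+02 2.0000e-02 1.3201e+02] F [ 0.5 -0.5  0.6] w 71.8 g 0.0
[.4815,-.123,.17] tool mm [-220.4 -200.4   46.3]
```

```bash
python3 -m pendant '[{"tx":-30,"ty":-27,"tz":6,"rx":0,"ry":0,"rz":0,"jaw":72},{"tx":-65,"ty":-59,"tz":14,"rx":0,"ry":0,"rz":0,"jaw":72},{"tx":-100,"ty":-91,"tz":22,"rx":0,"ry":0,"rz":0,"jaw":72},{"tx":-135,"ty":-123,"tz":30,"rx":0,"ry":0,"rz":0,"jaw":72},{"tx":-170,"ty":-155,"tz":38,"rx":0,"ry":0,"rz":0,"jaw":72},{"tx":-200,"ty":-182,"tz":43,"rx":0,"ry":0,"rz":0,"jaw":72},{"tx":-220,"ty":-200,"tz":46,"rx":0,"ry":0,"rz":0,"jaw":72},{"tx":-220,"ty":-200,"tz":46,"rx":0,"ry":0,"rz":0,"jaw":72}]' 40 >/dev/null
python3 -m pendant '[{"tx":0,"ty":0,"tz":15,"rx":0,"ry":0,"rz":0,"jaw":72},{"tx":0,"ty":0,"tz":40,"rx":0,"ry":0,"rz":0,"jaw":72},{"tx":0,"ty":0,"tz":65,"rx":0,"ry":0,"rz":0,"jaw":72},{"tx":0,"ty":0,"tz":85,"rx":0,"ry":0,"rz":0,"jaw":72},{"tx":0,"ty":0,"tz":97,"rx":0,"ry":0,"rz":0,"jaw":72},{"tx":0,"ty":0,"tz":103,"rx":0,"ry":0,"rz":0,"jaw":72},{"tx":0,"ty":0,"tz":103,"rx":0,"ry":0,"rz":0,"jaw":35},{"tx":0,"ty":0,"tz":103,"rx":0,"ry":0,"rz":0,"jaw":35}]' 40; 
python3 -m pendant '[{"tx":0,"ty":0,"tz":0,"rx":0,"ry":0,"rz":0,"jaw":35},{"tx":0,"ty":0,"tz":0,"rx":0,"ry":0,"rz":0,"jaw":35},{"tx":0,"ty":0,"tz":0,"rx":0,"ry":0,"rz":0,"jaw":35},{"tx":0,"ty":0,"tz":-5,"rx":0,"ry":0,"rz":0,"jaw":35},{"tx":0,"ty":0,"tz":-20,"rx":0,"ry":0,"rz":0,"jaw":35},{"tx":0,"ty":0,"tz":-45,"rx":0,"ry":0,"rz":0,"jaw":35},{"tx":0,"ty":0,"tz":-70,"rx":0,"ry":0,"rz":0,"jaw":35},{"tx":0,"ty":0,"tz":-80,"rx":0,"ry":0,"rz":0,"jaw":35}]' 40
python3 go.py
python3 - <<'E'
from h import *
d=get_image("top"); cv2.imwrite("pics/top1.png",d["frame"]); P=cloud(d)
for r in masks_of("top","bin")[:1]:
    q=P[r["mask"]&(d["depth"]>0)]; print(r["p"],cv2.minAreaRect(q[:,:2].astype(np.float32))); f=q[q[:,2]<.012];print("floor",f.mean(0),cv2.minAreaRect(f[:,:2].astype(np.float32)))
E
```

```text
time_s: 3.85
ee_pos: [0.4818, -0.1208, 0.0676]
tool_rot: [180.0, 0.0, 132.0]
contact_force: [-0.2, 0.1, -0.2]
gripper_width: 0.572
grip_force: 0.0
time_s: 4.52
ee_pos: [0.4828, -0.1211, 0.1503]
tool_rot: [179.8, 0.2, 132.0]
contact_force: [0.5, -1.7, -0.5]
gripper_width: 0.499
grip_force: 41.0
t 4.52 ee [ 0.4828 -0.1211  0.1503] [179.84   0.2  131.99] F [ 0.5 -1.7 -0.5] w 42.6 g 41.0
0.79 ((0.3744479715824127, -0.33603784441947937), (0.1705552041530609, 0.11802783608436584), 46.1589469909668)
floor [ 0.37234366 -0.33932888  0.00382173] ((0.3713914155960083, -0.3366982936859131), (0.15891553461551666, 0.11443763226270676), 46.20380783081055)
```

The pot is gripped (42.6 mm opening, 41 N). The bin centre is about (0.373, -0.338), with its long side along tool y.

```bash
python3 go.py "[.4117,-.330,.150]" "[.4117,-.330,.069]"
```

```text
t 4.62 ee [ 0.4829 -0.1211  0.1492] [179.83   0.21 132.  ] F [ 0.6  0.5 -2.2] w 42.4 g 41.0
[.4117,-.330,.150] tool mm [-107.6 -192.7   -1. ]
[.4117,-.330,.069] tool mm [ 0.3 -0.2 81. ]
```

```bash
python3 -m pendant '[{"tx":-6,"ty":-11,"tz":0,"rx":0,"ry":0,"rz":0,"jaw":35},{"tx":-20,"ty":-36,"tz":0,"rx":0,"ry":0,"rz":0,"jaw":35},{"tx":-38,"ty":-68,"tz":0,"rx":0,"ry":0,"rz":0,"jaw":35},{"tx":-56,"ty":-100,"tz":0,"rx":0,"ry":0,"rz":0,"jaw":35},{"tx":-74,"ty":-132,"tz":0,"rx":0,"ry":0,"rz":0,"jaw":35},{"tx":-92,"ty":-164,"tz":0,"rx":0,"ry":0,"rz":0,"jaw":35},{"tx":-103,"ty":-185,"tz":0,"rx":0,"ry":0,"rz":0,"jaw":35},{"tx":-107,"ty":-193,"tz":0,"rx":0,"ry":0,"rz":0,"jaw":35}]' 40 >/dev/null
python3 -m pendant '[{"tx":0,"ty":0,"tz":0,"rx":0,"ry":0,"rz":0,"jaw":35},{"tx":0,"ty":0,"tz":12,"rx":0,"ry":0,"rz":0,"jaw":35},{"tx":0,"ty":0,"tz":30,"rx":0,"ry":0,"rz":0,"jaw":35},{"tx":0,"ty":0,"tz":50,"rx":0,"ry":0,"rz":0,"jaw":35},{"tx":0,"ty":0,"tz":66,"rx":0,"ry":0,"rz":0,"jaw":35},{"tx":0,"ty":0,"tz":76,"rx":0,"ry":0,"rz":0,"jaw":35},{"tx":0,"ty":0,"tz":80,"rx":0,"ry":0,"rz":0,"jaw":35},{"tx":0,"ty":0,"tz":80,"rx":0,"ry":0,"rz":0,"jaw":35}]' 40; python3 go.py
python3 - <<'E'
from h import *
d=get_image("top"); cv2.imwrite("pics/top2.png",d["frame"][150:400,220:520]); P=cloud(d)
for r in masks_of("top","bin")[:1]:
    q=P[r["mask"]&(d["depth"]>0)]; print(r["p"],cv2.minAreaRect(q[:,:2].astype(np.float32)))
E
```

```text
time_s: 5.95
ee_pos: [0.4103, -0.3279, 0.0668]
tool_rot: [180.0, -0.1, 132.1]
contact_force: [-0.4, -0.5, -1.6]
gripper_width: 0.503
grip_force: 41.1
t 5.95 ee [ 0.4103 -0.3279  0.0668] [ 1.7997e+02 -8.0000e-02  1.3211e+02] F [-0.4 -0.5 -1.6] w 43.0 g 41.1
0.75 ((0.5949081182479858, -0.3135135769844055), (0.042762573808431625, 0.04222572222352028), 85.17151641845703)
```

View pics/top2.png

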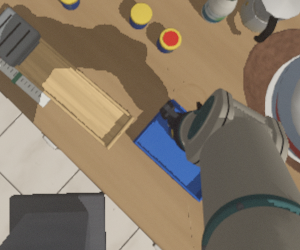

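The gripper is over the upper-left end of the bin, with the bin's corner at crop (137,140). The pot is inside, so I'll release and rise.

```bash
python3 -m pendant '[{"tx":0,"ty":0,"tz":0,"rx":0,"ry":0,"rz":0,"jaw":58},{"tx":0,"ty":0,"tz":0,"rx":0,"ry":0,"rz":0,"jaw":58},{"tx":0,"ty":0,"tz":0,"rx":0,"ry":0,"rz":0,"jaw":58},{"tx":0,"ty":0,"tz":-10,"rx":0,"ry":0,"rz":0,"jaw":58},{"tx":0,"ty":0,"tz":-30,"rx":0,"ry":0,"rz":0,"jaw":58},{"tx":0,"ty":0,"tz":-60,"rx":0,"ry":0,"rz":0,"jaw":58},{"tx":0,"ty":0,"tz":-85,"rx":0,"ry":0,"rz":0,"jaw":58},{"tx":0,"ty":0,"tz":-95,"rx":0,"ry":0,"rz":0,"jaw":65}]' 40; python3 go.py "[.595,-.313,.160]" "[.595,-.313,.061]"
```

```text
time_s: 6.72
ee_pos: [0.411, -0.3306, 0.1662]
tool_rot: [179.9, 0.3, 132.0]
contact_force: [1.0, 0.0, 0.5]
gripper_width: 0.76
grip_force: 0.0
t 6.72 ee [ 0.411  -0.3306  0.1662] [179.93   0.32 131.98] F [1.  0.  0.5] w 64.9 g 0.0
[.595,-.313,.160] tool mm [-109.9  148.5    7. ]
[.595,-.313,.061] tool mm [ 0.6 -0.1 99. ]
```

```bash
python3 -m pendant '[{"tx":-8,"ty":10,"tz":0,"rx":0,"ry":0,"rz":0,"jaw":67},{"tx":-24,"ty":32,"tz":1,"rx":0,"ry":0,"rz":0,"jaw":67},{"tx":-44,"ty":59,"tz":2,"rx":0,"ry":0,"rz":0,"jaw":67},{"tx":-64,"ty":86,"tz":4,"rx":0,"ry":0,"rz":0,"jaw":67},{"tx":-84,"ty":113,"tz":5,"rx":0,"ry":0,"rz":0,"jaw":67},{"tx":-102,"ty":138,"tz":6,"rx":0,"ry":0,"rz":0,"jaw":67},{"tx":-110,"ty":148,"tz":7,"rx":0,"ry":0,"rz":0,"jaw":67},{"tx":-110,"ty":148,"tz":7,"rx":0,"ry":0,"rz":0,"jaw":67}]' 40 >/dev/null
python3 -m pendant '[{"tx":0,"ty":0,"tz":10,"rx":0,"ry":0,"rz":0,"jaw":67},{"tx":0,"ty":0,"tz":35,"rx":0,"ry":0,"rz":0,"jaw":67},{"tx":0,"ty":0,"tz":60,"rx":0,"ry":0,"rz":0,"jaw":67},{"tx":0,"ty":0,"tz":82,"rx":0,"ry":0,"rz":0,"jaw":67},{"tx":0,"ty":0,"tz":94,"rx":0,"ry":0,"rz":0,"jaw":67},{"tx":0,"ty":0,"tz":98,"rx":0,"ry":0,"rz":0,"jaw":67},{"tx":0,"ty":0,"tz":98,"rx":0,"ry":0,"rz":0,"jaw":35},{"tx":0,"ty":0,"tz":98,"rx":0,"ry":0,"rz":0,"jaw":35}]' 40
python3 -m pendant '[{"tx":0,"ty":0,"tz":0,"rx":0,"ry":0,"rz":0,"jaw":35},{"tx":0,"ty":0,"tz":0,"rx":0,"ry":0,"rz":0,"jaw":35},{"tx":0,"ty":0,"tz":0,"rx":0,"ry":0,"rz":0,"jaw":35},{"tx":0,"ty":0,"tz":-5,"rx":0,"ry":0,"rz":0,"jaw":35},{"tx":0,"ty":0,"tz":-20,"rx":0,"ry":0,"rz":0,"jaw":35},{"tx":0,"ty":0,"tz":-45,"rx":0,"ry":0,"rz":0,"jaw":35},{"tx":0,"ty":0,"tz":-70,"rx":0,"ry":0,"rz":0,"jaw":35},{"tx":0,"ty":0,"tz":-80,"rx":0,"ry":0,"rz":0,"jaw":35}]' 40
python3 - <<'E'
from h import *
d,P=lids("top"); cv2.imwrite("pics/top3.png",d["frame"][150:400,220:520])
for r in masks_of("top","bin")[:2]:
    q=P[r["mask"]&(d["depth"]>0)]; print(r["p"],cv2.minAreaRect(q[:,:2].astype(np.float32)))
E
python3 go.py "[.333,-.347,.145]"
```

```text
time_s: 8.05
ee_pos: [0.5933, -0.3128, 0.0581]
tool_rot: [180.0, 0.1, 132.0]
contact_force: [0.8, 0.2, 1.2]
gripper_width: 0.515
grip_force: 0.3
time_s: 8.72
ee_pos: [0.5951, -0.313, 0.1412]
tool_rot: [179.9, 0.3, 132.0]
contact_force: [0.7, -0.4, -1.2]
gripper_width: 0.5
grip_force: 40.8
top lid [ 0.98   -0.2541  0.0211  0.074   1.    ] [ 0.9794 -0.2528] [344, 4, 18, 19, 252]
top lid [ 0.6973 -0.1108  0.0222  0.0676  0.    ] [ 0.6971 -0.111 ] [279, 133, 20, 21, 335]
top lid [ 0.6512 -0.257   0.0224  0.0675  0.    ] [ 0.6504 -0.2576] [351, 153, 21, 21, 349]
0.18 ((0.6191533803939819, 0.01901017129421234), (0.1110013872385025, 0.09922663867473602), 48.09046173095703)
0.18 ((0.5933890342712402, -0.2956192195415497), (0.019812582060694695, 0.003911636304110289), 13.699913024902344)
t 8.82 ee [ 0.5948 -0.3129  0.14  ] [179.89   0.27 132.  ] F [ 0.2 -0.2 -2. ] w 42.7 g 40.8
[.333,-.347,.145] tool mm [ 149.8 -217.4   -6.2]
```

View pics/top3.png

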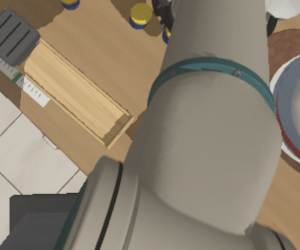

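The second old pot is held, but the arm hides the bin from the top camera. I'll check the bin from the scene camera.

Run:
```python
from h import *
d=get_image("scene"); cv2.imwrite("pics/sc3.png",d["frame"]); P=cloud(d)
for r in masks_of("scene","bin")[:2]:
    q=P[r["mask"]&(d["depth"]>0)]; print(r["p"],len(q),cv2.minAreaRect(q[:,:2].astype(np.float32)))
    rim=q[(q[:,2]>.044)&(q[:,2]<.056)]; print(cv2.minAreaRect(rim[:,:2].astype(np.float32)))
print([(r["p"],d["R"].T@(r["xyz"]-d["t"])) for r in pinpoint("scene","bin")])
print([(r["p"],d["R"].T@(r["xyz"]-d["t"])) for r in pinpoint("scene","old_a")])
```

```text
0.72 4466 ((0.3817967176437378, -0.36926016211509705), (0.20906051993370056, 0.18129584193229675), 46.00312423706055)
((0.37293270230293274, -0.3353506922721863), (0.17137321829795837, 0.12132444977760315), 45.93439483642578)
0.58 2521 ((0.6471908092498779, -0.007566541433334351), (0.11040516197681427, 0.19208142161369324), 49.19841766357422)
((0.5788936614990234, 0.022138945758342743), (0.10731732100248337, 0.054762713611125946), 80.41344451904297)
[(0.82, array([ 0.37645598, -0.33763035,  0.00285951])), (0.5, array([0.56849409, 0.05198012, 0.01605853])), (0.44, array([ 0.41570106, -0.2055259 ,  0.00928906]))]
[(0.8, array([ 0.59957952, -0.31703197,  0.08266813])), (0.75, array([ 0.41022891, -0.33072287,  0.00048761]))]
```

View pics/sc3.png

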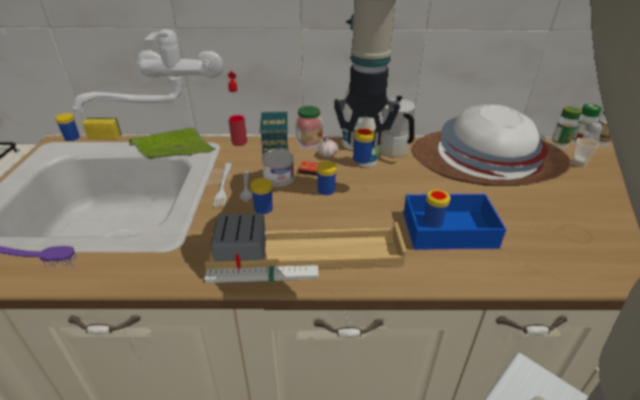

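The first old pot stands in the bin at (437,205), and the bin has not moved. I'll carry the second one over, slightly raised to clear the first.

```bash
python3 -m pendant '[{"tx":7,"ty":-10,"tz":-2,"rx":0,"ry":0,"rz":0,"jaw":35},{"tx":24,"ty":-34,"tz":-6,"rx":0,"ry":0,"rz":0,"jaw":35},{"tx":46,"ty":-64,"tz":-12,"rx":0,"ry":0,"rz":0,"jaw":35},{"tx":70,"ty":-95,"tz":-18,"rx":0,"ry":0,"rz":0,"jaw":35},{"tx":95,"ty":-130,"tz":-20,"rx":0,"ry":0,"rz":0,"jaw":35},{"tx":120,"ty":-170,"tz":-20,"rx":0,"ry":0,"rz":0,"jaw":35},{"tx":140,"ty":-205,"tz":-20,"rx":0,"ry":0,"rz":0,"jaw":35},{"tx":150,"ty":-217,"tz":-20,"rx":0,"ry":0,"rz":0,"jaw":35}]' 40 >/dev/null
python3 -m pendant '[{"tx":0,"ty":0,"tz":0,"rx":0,"ry":0,"rz":0,"jaw":35},{"tx":0,"ty":0,"tz":12,"rx":0,"ry":0,"rz":0,"jaw":35},{"tx":0,"ty":0,"tz":32,"rx":0,"ry":0,"rz":0,"jaw":35},{"tx":0,"ty":0,"tz":52,"rx":0,"ry":0,"rz":0,"jaw":35},{"tx":0,"ty":0,"tz":72,"rx":0,"ry":0,"rz":0,"jaw":35},{"tx":0,"ty":0,"tz":88,"rx":0,"ry":0,"rz":0,"jaw":35},{"tx":0,"ty":0,"tz":94,"rx":0,"ry":0,"rz":0,"jaw":35},{"tx":0,"ty":0,"tz":94,"rx":0,"ry":0,"rz":0,"jaw":35}]' 40; python3 go.py
python3 - <<'E'
from h import *
d=get_image("scene"); cv2.imwrite("pics/sc4.png",d["frame"][120:300,380:540]); P=cloud(d)
for r in masks_of("scene","bin")[:1]:
    q=P[r["mask"]&(d["depth"]>0)]; 
    rim=q[(q[:,2]>.044)&(q[:,2]<.056)]; print(r["p"],cv2.minAreaRect(rim[:,:2].astype(np.float32)))
E
```

```text
time_s: 10.35
ee_pos: [0.3319, -0.3448, 0.0622]
tool_rot: [180.0, -0.1, 132.1]
contact_force: [0.0, 0.4, -1.9]
gripper_width: 0.495
grip_force: 41.5
t 10.35 ee [ 0.3319 -0.3448  0.0622] [ 1.7997e+02 -1.5000e-01  1.3207e+02] F [ 0.   0.4 -1.9] w 42.3 g 41.5
0.91 ((0.37326323986053467, -0.3349001109600067), (0.17018668353557587, 0.1201799139380455), 46.18763732910156)
```

```bash
python3 -m pendant '[{"tx":0,"ty":0,"tz":0,"rx":0,"ry":0,"rz":0,"jaw":58},{"tx":0,"ty":0,"tz":0,"rx":0,"ry":0,"rz":0,"jaw":58},{"tx":0,"ty":0,"tz":0,"rx":0,"ry":0,"rz":0,"jaw":58},{"tx":0,"ty":0,"tz":-10,"rx":0,"ry":0,"rz":0,"jaw":58},{"tx":0,"ty":0,"tz":-30,"rx":0,"ry":0,"rz":0,"jaw":58},{"tx":0,"ty":0,"tz":-60,"rx":0,"ry":0,"rz":0,"jaw":58},{"tx":0,"ty":0,"tz":-85,"rx":0,"ry":0,"rz":0,"jaw":58},{"tx":0,"ty":0,"tz":-95,"rx":0,"ry":0,"rz":0,"jaw":72}]' 40; python3 go.py "[.650,-.257,.160]" "[.65,-.257,.061]"
```

```text
time_s: 11.12
ee_pos: [0.3327, -0.347, 0.162]
tool_rot: [180.0, 0.3, 132.0]
contact_force: [0.4, -0.4, -0.5]
gripper_width: 0.806
grip_force: 0.0
t 11.12 ee [ 0.3327 -0.347   0.162 ] [179.98   0.3  131.98] F [ 0.4 -0.4 -0.5] w 68.8 g 0.0
[.650,-.257,.160] tool mm [-145.4  296.1    2.9]
[.65,-.257,.061] tool mm [ 0.5 -0.  99. ]
```

```bash
python3 -m pendant '[{"tx":-6,"ty":12,"tz":0,"rx":0,"ry":0,"rz":0,"jaw":72},{"tx":-18,"ty":36,"tz":0,"rx":0,"ry":0,"rz":0,"jaw":72},{"tx":-33,"ty":66,"tz":0,"rx":0,"ry":0,"rz":0,"jaw":72},{"tx":-48,"ty":97,"tz":0,"rx":0,"ry":0,"rz":0,"jaw":72},{"tx":-63,"ty":128,"tz":0,"rx":0,"ry":0,"rz":0,"jaw":72},{"tx":-78,"ty":159,"tz":0,"rx":0,"ry":0,"rz":0,"jaw":72},{"tx":-93,"ty":190,"tz":0,"rx":0,"ry":0,"rz":0,"jaw":72},{"tx":-106,"ty":216,"tz":0,"rx":0,"ry":0,"rz":0,"jaw":72}]' 40 >/dev/null
python3 -m pendant '[{"tx":-12,"ty":25,"tz":0,"rx":0,"ry":0,"rz":0,"jaw":72},{"tx":-24,"ty":50,"tz":2,"rx":0,"ry":0,"rz":0,"jaw":72},{"tx":-34,"ty":70,"tz":10,"rx":0,"ry":0,"rz":0,"jaw":72},{"tx":-39,"ty":80,"tz":25,"rx":0,"ry":0,"rz":0,"jaw":72},{"tx":-39,"ty":80,"tz":45,"rx":0,"ry":0,"rz":0,"jaw":72},{"tx":-39,"ty":80,"tz":70,"rx":0,"ry":0,"rz":0,"jaw":72},{"tx":-39,"ty":80,"tz":90,"rx":0,"ry":0,"rz":0,"jaw":72},{"tx":-39,"ty":80,"tz":99,"rx":0,"ry":0,"rz":0,"jaw":72}]' 40
python3 -m pendant '[{"tx":0,"ty":0,"tz":0,"rx":0,"ry":0,"rz":0,"jaw":72},{"tx":0,"ty":0,"tz":0,"rx":0,"ry":0,"rz":0,"jaw":35},{"tx":0,"ty":0,"tz":0,"rx":0,"ry":0,"rz":0,"jaw":35},{"tx":0,"ty":0,"tz":0,"rx":0,"ry":0,"rz":0,"jaw":35},{"tx":0,"ty":0,"tz":0,"rx":0,"ry":0,"rz":0,"jaw":35},{"tx":0,"ty":0,"tz":0,"rx":0,"ry":0,"rz":0,"jaw":35},{"tx":0,"ty":0,"tz":-5,"rx":0,"ry":0,"rz":0,"jaw":35},{"tx":0,"ty":0,"tz":-10,"rx":0,"ry":0,"rz":0,"jaw":35}]' 40
python3 go.py
python3 - <<'E'
from h import *
d=get_image("top");P=cloud(d); v=P[...,2]
# rack end wall + side walls by geometry: rotate candidates to yaw -132
g=np.deg2rad(-132.0); ex=np.array([np.cos(g),np.sin(g)]); ey=np.array([-ex[1],ex[0]])
q=P.reshape(-1,3); m=(d["depth"].ravel()>0)
q=q[m]; a=q[:,:2]-[.528,-.0765]; X=a@ex; Y=a@ey
w=(q[:,2]>.034)&(q[:,2]<.046)&(abs(Y)<.05)&(X>.12)&(X<.22); print("endwall top X",np.percentile(X[w],[2,10,50,90,98]).round(4),"Y",np.percentile(Y[w],[2,50,98]).round(4),w.sum())
for lo,hi in((-.06,-.02),(.02,.06)):
  for xa,xb in((0,.05),(.1,.15)):
    w=(q[:,2]>.021)&(q[:,2]<.031)&(Y>lo)&(Y<hi)&(X>xa)&(X<xb); print("side",xa,np.percentile(Y[w],[5,50,95]).round(4),w.sum())
for c in("top","scene"):
  if c=="scene": d=get_image(c);P=cloud(d)
  for l in("pointer","band","divider_tail","divider_face","rack_end"):
    for r in pinpoint(c,l)[:1]:
      z=d["R"].T@(r["xyz"]-d["t"]); b=z[:2]-[.528,-.0765]; print(c,l,round(r["p"],2),z.round(4),"rack",(b@ex).round(4),(b@ey).round(4))
E
```

```text
time_s: 12.45
ee_pos: [0.6468, -0.2549, 0.0571]
tool_rot: [-179.9, -0.2, 132.0]
contact_force: [-0.5, 0.1, -0.2]
gripper_width: 0.843
grip_force: 0.0
time_s: 13.12
ee_pos: [0.6484, -0.2555, 0.0698]
tool_rot: [-180.0, -0.0, 132.0]
contact_force: [-0.8, 0.4, -1.3]
gripper_width: 0.494
grip_force: 40.7
t 13.12 ee [ 0.6484 -0.2555  0.0698] [-1.80e+02 -2.00e-02  1.32e+02] F [-0.8  0.4 -1.3] w 42.2 g 40.7Traceback (most recent call last):
  File "<stdin>", line 7, in <module>
    return _quantile_unchecked(
        a, q, axis, out, overwrite_input, method, keepdims, weights)
    return _ureduce(a,
                    func=_quantile_ureduce_func,
    ...<5 lines>...
                    overwrite_input=overwrite_input,
                    method=method)
    r = func(a, **kwargs)
    result = _quantile(arr,
                       quantiles=q,
    ...<2 lines>...
                       out=out,
                       weights=wgt)
    slices_having_nans = np.isnan(arr[-1, ...])
                                  ~~~^^^^^^^^^
IndexError: index -1 is out of bounds for axis 0 with size 0
```

```bash
python3 -m pendant '[{"tx":0,"ty":0,"tz":-10,"rx":0,"ry":0,"rz":0,"jaw":35},{"tx":0,"ty":0,"tz":-25,"rx":0,"ry":0,"rz":0,"jaw":35},{"tx":0,"ty":0,"tz":-42,"rx":0,"ry":0,"rz":0,"jaw":35},{"tx":0,"ty":0,"tz":-57,"rx":0,"ry":0,"rz":0,"jaw":35},{"tx":0,"ty":0,"tz":-67,"rx":0,"ry":0,"rz":0,"jaw":35},{"tx":0,"ty":0,"tz":-72,"rx":0,"ry":0,"rz":0,"jaw":35},{"tx":0,"ty":0,"tz":-72,"rx":0,"ry":0,"rz":0,"jaw":35},{"tx":0,"ty":0,"tz":-72,"rx":0,"ry":0,"rz":0,"jaw":35}]' 40 >/dev/null
cat > rk.py <<'E'
from h import *
g=np.deg2rad(-132.0); ex=np.array([np.cos(g),np.sin(g)]); ey=np.array([-ex[1],ex[0]]); O=np.array([.528,-.0765])
pc=lambda a:np.percentile(a,[3,50,97]).round(4) if len(a)>8 else None
def rack(c):
    d=get_image(c);P=cloud(d);q=P[d["depth"]>0]; a=q[:,:2]-O; X=a@ex; Y=a@ey
    w=(q[:,2]>.036)&(q[:,2]<.044)&(abs(Y)<.04)&(X>.12)&(X<.22); print(c,"endtop X",pc(X[w]),"Y",pc(Y[w]))
    for lo,hi in((-.06,-.02),(.02,.06)):
      for xa,xb in((0,.05),(.1,.15)):
        w=(q[:,2]>.022)&(q[:,2]<.030)&(Y>lo)&(Y<hi)&(X>xa)&(X<xb); print(" side",xa,pc(Y[w]))
    w=(q[:,2]>.06)&(q[:,2]<.078)&(abs(Y)<.05)&(X>-.2)&(X<.0); print(" divtop X",pc(X[w]),"Y",pc(Y[w]))
    for l in("pointer","band","divider_tail","divider_face","rack_end"):
      for r in pinpoint(c,l)[:1]:
        z=d["R"].T@(r["xyz"]-d["t"]); b=z[:2]-O; print(" ",l,round(r["p"],2),z.round(4),"rack",(b@ex).round(4),(b@ey).round(4))
    return d,P
if __name__=="__main__":
    rack("scene"); rack("top")
E
python3 rk.py; python3 go.py
```

```text
scene endtop X [0.1726 0.1762 0.2171] Y [-0.0368  0.0033  0.0365]
 side 0 [-0.0414 -0.0394 -0.0347]
 side 0.1 [-0.0423 -0.0401 -0.0355]
 side 0 [0.0355 0.0382 0.043 ]
 side 0.1 [0.0349 0.0377 0.0408]
 divtop X [-0.1614 -0.1193 -0.0783] Y [-0.0428 -0.0092  0.04  ]
  pointer 0.59 [0.5648 0.0493 0.0127] rack -0.1181 -0.0569
  divider_tail 0.69 [0.6421 0.0457 0.0473] rack -0.1671 0.0031
  divider_face 0.96 [ 0.5807 -0.0206  0.0461] rack -0.0769 0.0017
  rack_end 0.83 [ 0.4153 -0.2047  0.009 ] rack 0.1707 0.0021
top endtop X None Y None
 side 0 [-0.0401 -0.0372 -0.0345]
 side 0.1 None
 side 0 [0.0378 0.0405 0.0434]
 side 0.1 None
 divtop X [-0.161  -0.119  -0.0786] Y [-0.0397  0.0018  0.044 ]
  pointer 0.9 [0.5731 0.0504 0.0118] rack -0.1245 -0.0514
  band 0.63 [0.5334 0.0069 0.0113] rack -0.0656 -0.0519
  divider_tail 0.8 [0.6458 0.041  0.0503] rack -0.1662 0.0089
  divider_face 0.77 [ 0.5783 -0.0201  0.0456] rack -0.0756 -0.0004
  rack_end 0.47 [ 0.3351 -0.3457  0.0042] rack 0.3291 0.0368
t 14.43 ee [ 0.6486 -0.2556  0.1412] [ 1.8000e+02 -1.0000e-02  1.3199e+02] F [ 0.4  0.4 -2.2] w 42.7 g 40.9
```

The rack frame is consistent: end wall at X=0.173, centre line at Y≈0. Pot 1 goes to X=0.125.

```bash
python3 go.py "[.4444,-.1694,.143]" "[.4444,-.1694,.0675]"
```

```text
t 14.43 ee [ 0.6486 -0.2556  0.1412] [ 1.8000e+02 -1.0000e-02  1.3199e+02] F [ 0.4  0.4 -2.2] w 42.7 g 40.9
[.4444,-.1694,.143] tool mm [200.7 -94.1  -1.8]
[.4444,-.1694,.0675] tool mm [-0.  -0.  75.5]
```

```bash
python3 -m pendant '[{"tx":12,"ty":-6,"tz":-2,"rx":0,"ry":0,"rz":0,"jaw":35},{"tx":38,"ty":-18,"tz":-2,"rx":0,"ry":0,"rz":0,"jaw":35},{"tx":70,"ty":-33,"tz":-2,"rx":0,"ry":0,"rz":0,"jaw":35},{"tx":104,"ty":-49,"tz":-2,"rx":0,"ry":0,"rz":0,"jaw":35},{"tx":138,"ty":-65,"tz":-2,"rx":0,"ry":0,"rz":0,"jaw":35},{"tx":170,"ty":-80,"tz":-2,"rx":0,"ry":0,"rz":0,"jaw":35},{"tx":192,"ty":-90,"tz":-2,"rx":0,"ry":0,"rz":0,"jaw":35},{"tx":201,"ty":-94,"tz":-2,"rx":0,"ry":0,"rz":0,"jaw":35}]' 40 >/dev/null
python3 -m pendant '[{"tx":0,"ty":0,"tz":0,"rx":0,"ry":0,"rz":0,"jaw":35},{"tx":0,"ty":0,"tz":10,"rx":0,"ry":0,"rz":0,"jaw":35},{"tx":0,"ty":0,"tz":26,"rx":0,"ry":0,"rz":0,"jaw":35},{"tx":0,"ty":0,"tz":44,"rx":0,"ry":0,"rz":0,"jaw":35},{"tx":0,"ty":0,"tz":60,"rx":0,"ry":0,"rz":0,"jaw":35},{"tx":0,"ty":0,"tz":70,"rx":0,"ry":0,"rz":0,"jaw":35},{"tx":0,"ty":0,"tz":75,"rx":0,"ry":0,"rz":0,"jaw":35},{"tx":0,"ty":0,"tz":75,"rx":0,"ry":0,"rz":0,"jaw":35}]' 40; 
python3 -m pendant '[{"tx":0,"ty":0,"tz":0,"rx":0,"ry":0,"rz":0,"jaw":35},{"tx":0,"ty":0,"tz":0,"rx":0,"ry":0,"rz":0,"jaw":35},{"tx":0,"ty":0,"tz":0,"rx":0,"ry":0,"rz":0,"jaw":35},{"tx":0,"ty":0,"tz":0,"rx":0,"ry":0,"rz":0,"jaw":35},{"tx":0,"ty":0,"tz":0,"rx":0,"ry":0,"rz":0,"jaw":57},{"tx":0,"ty":0,"tz":0,"rx":0,"ry":0,"rz":0,"jaw":57},{"tx":0,"ty":0,"tz":0,"rx":0,"ry":0,"rz":0,"jaw":57},{"tx":0,"ty":0,"tz":0,"rx":0,"ry":0,"rz":0,"jaw":57}]' 40; 
python3 -m pendant '[{"tx":0,"ty":0,"tz":-6,"rx":0,"ry":0,"rz":0,"jaw":57},{"tx":0,"ty":0,"tz":-15,"rx":0,"ry":0,"rz":0,"jaw":57},{"tx":0,"ty":0,"tz":-30,"rx":0,"ry":0,"rz":0,"jaw":57},{"tx":0,"ty":0,"tz":-50,"rx":0,"ry":0,"rz":0,"jaw":57},{"tx":0,"ty":0,"tz":-70,"rx":0,"ry":0,"rz":0,"jaw":57},{"tx":0,"ty":0,"tz":-85,"rx":0,"ry":0,"rz":0,"jaw":57},{"tx":0,"ty":0,"tz":-93,"rx":0,"ry":0,"rz":0,"jaw":72},{"tx":0,"ty":0,"tz":-93,"rx":0,"ry":0,"rz":0,"jaw":72}]' 40; python3 go.py "[.6965,-.1105,.160]" "[.6965,-.1105,.0605]"
```

```text
time_s: 15.77
ee_pos: [0.4453, -0.1696, 0.0681]
tool_rot: [180.0, 0.1, 132.0]
contact_force: [-0.5, -0.3, -0.8]
gripper_width: 0.495
grip_force: 40.9
time_s: 16.43
ee_pos: [0.4444, -0.1692, 0.0684]
tool_rot: [180.0, 0.0, 132.0]
contact_force: [-0.2, -0.1, -0.6]
gripper_width: 0.664
grip_force: 0.0
time_s: 17.1
ee_pos: [0.4454, -0.1695, 0.1634]
tool_rot: [179.9, 0.2, 132.0]
contact_force: [-0.3, 0.2, -0.4]
gripper_width: 0.845
grip_force: 0.0
t 17.1 ee [ 0.4454 -0.1695  0.1634] [179.88   0.21 131.99] F [-0.3  0.2 -0.4] w 72.2 g 0.0
[.6965,-.1105,.160] tool mm [-124.1  226.1    4.4]
[.6965,-.1105,.0605] tool mm [ 0.4 -0.2 99.5]
```

```bash
python3 -m pendant '[{"tx":-7,"ty":12,"tz":1,"rx":0,"ry":0,"rz":0,"jaw":72},{"tx":-22,"ty":40,"tz":1,"rx":0,"ry":0,"rz":0,"jaw":72},{"tx":-41,"ty":74,"tz":1,"rx":0,"ry":0,"rz":0,"jaw":72},{"tx":-60,"ty":109,"tz":2,"rx":0,"ry":0,"rz":0,"jaw":72},{"tx":-79,"ty":144,"tz":2,"rx":0,"ry":0,"rz":0,"jaw":72},{"tx":-98,"ty":179,"tz":3,"rx":0,"ry":0,"rz":0,"jaw":72},{"tx":-115,"ty":210,"tz":4,"rx":0,"ry":0,"rz":0,"jaw":72},{"tx":-124,"ty":226,"tz":4,"rx":0,"ry":0,"rz":0,"jaw":72}]' 40 >/dev/null
python3 -m pendant '[{"tx":0,"ty":0,"tz":0,"rx":0,"ry":0,"rz":0,"jaw":72},{"tx":0,"ty":0,"tz":15,"rx":0,"ry":0,"rz":0,"jaw":72},{"tx":0,"ty":0,"tz":40,"rx":0,"ry":0,"rz":0,"jaw":72},{"tx":0,"ty":0,"tz":65,"rx":0,"ry":0,"rz":0,"jaw":72},{"tx":0,"ty":0,"tz":88,"rx":0,"ry":0,"rz":0,"jaw":72},{"tx":0,"ty":0,"tz":98,"rx":0,"ry":0,"rz":0,"jaw":72},{"tx":0,"ty":0,"tz":99,"rx":0,"ry":0,"rz":0,"jaw":72},{"tx":0,"ty":0,"tz":99,"rx":0,"ry":0,"rz":0,"jaw":35}]' 40
python3 -m pendant '[{"tx":0,"ty":0,"tz":0,"rx":0,"ry":0,"rz":0,"jaw":35},{"tx":0,"ty":0,"tz":0,"rx":0,"ry":0,"rz":0,"jaw":35},{"tx":0,"ty":0,"tz":0,"rx":0,"ry":0,"rz":0,"jaw":35},{"tx":0,"ty":0,"tz":0,"rx":0,"ry":0,"rz":0,"jaw":35},{"tx":0,"ty":0,"tz":-8,"rx":0,"ry":0,"rz":0,"jaw":35},{"tx":0,"ty":0,"tz":-30,"rx":0,"ry":0,"rz":0,"jaw":35},{"tx":0,"ty":0,"tz":-60,"rx":0,"ry":0,"rz":0,"jaw":35},{"tx":0,"ty":0,"tz":-80,"rx":0,"ry":0,"rz":0,"jaw":35}]' 40
python3 -c "
from h import *
lids('top');d,_=lids('scene');cv2.imwrite('pics/sc5.png',d['frame'])"
python3 go.py "[.4912,-.1174,.143]" "[.4912,-.1174,.068]"
```

```text
time_s: 18.43
ee_pos: [0.6945, -0.1103, 0.0577]
tool_rot: [-179.9, -0.1, 132.0]
contact_force: [-0.0, 0.0, -0.5]
gripper_width: 0.721
grip_force: 0.0
time_s: 19.1
ee_pos: [0.6955, -0.1101, 0.1406]
tool_rot: [180.0, 0.0, 132.0]
contact_force: [0.7, 0.6, -2.2]
gripper_width: 0.504
grip_force: 41.0
top lid [ 0.9796 -0.2542  0.0217  0.0741  1.    ] [ 0.9795 -0.2527] [344, 4, 18, 18, 250]
top lid [ 0.4124 -0.3279  0.0185  0.0725  0.8762] [ 0.4121 -0.3298] [393, 271, 19, 19, 210]
top lid [ 0.3388 -0.3477  0.0186  0.0728  0.8981] [ 0.3357 -0.3478] [407, 312, 18, 17, 206]
scene lid [1.3194 0.0646 0.0198 0.0687 0.    ] [1.3167 0.0655] [56, 114, 17, 9, 125]
scene lid [ 0.9665 -0.2457  0.011   0.0661  1.    ] [ 0.9632 -0.2425] [233, 116, 9, 15, 73]
scene lid [1.2573e+00 1.0000e-03 4.0300e-02 5.5800e-02 0.0000e+00] [ 1.2563e+00 -2.0000e-04] [83, 119, 33, 6, 178]
scene lid [ 0.6959 -0.1103  0.022   0.154   0.    ] [ 0.6925 -0.1063] [248, 142, 21, 15, 261]
scene lid [ 0.4076 -0.3278  0.0222  0.0732  0.2341] [ 0.4044 -0.3214] [428, 191, 22, 15, 252]
scene lid [ 0.3321 -0.3438  0.0214  0.0734  0.2491] [ 0.3297 -0.3378] [466, 203, 23, 16, 273]
scene lid [ 0.4446 -0.1699  0.0232  0.075   0.    ] [ 0.4422 -0.1663] [362, 215, 24, 20, 386]
t 19.2 ee [ 0.6979 -0.1106  0.1432] [179.71   0.34 131.99] F [ 0.9 -0.4 -1. ] w 42.7 g 41.0
[.4912,-.1174,.143] tool mm [ 133.2 -158.2   -1.5]
[.4912,-.1174,.068] tool mm [ 0.5 -0.4 75. ]
```

View pics/sc5.png

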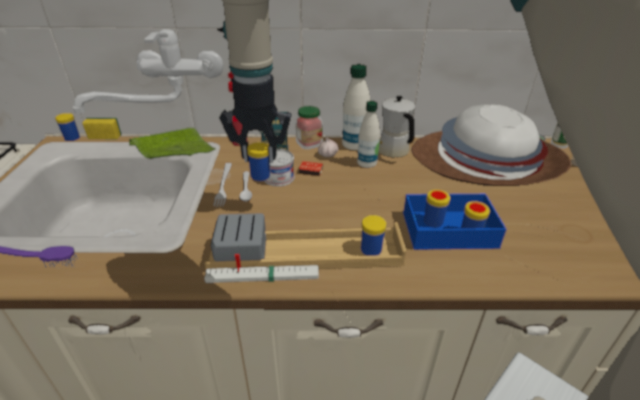

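Both old pots are in the bin at (437,200) and (476,212). Good pot 1 stands in the rack at (373,235), and the second good pot is in the gripper. Next I'll place it at X=0.055.

```bash
python3 -m pendant '[{"tx":8,"ty":-10,"tz":-2,"rx":0,"ry":0,"rz":0,"jaw":35},{"tx":25,"ty":-30,"tz":-3,"rx":0,"ry":0,"rz":0,"jaw":35},{"tx":47,"ty":-56,"tz":-4,"rx":0,"ry":0,"rz":0,"jaw":35},{"tx":69,"ty":-82,"tz":-4,"rx":0,"ry":0,"rz":0,"jaw":35},{"tx":91,"ty":-108,"tz":-4,"rx":0,"ry":0,"rz":0,"jaw":35},{"tx":113,"ty":-134,"tz":-4,"rx":0,"ry":0,"rz":0,"jaw":35},{"tx":128,"ty":-152,"tz":-4,"rx":0,"ry":0,"rz":0,"jaw":35},{"tx":133,"ty":-158,"tz":-4,"rx":0,"ry":0,"rz":0,"jaw":35}]' 40
python3 -m pendant '[{"tx":0,"ty":0,"tz":0,"rx":0,"ry":0,"rz":0,"jaw":35},{"tx":0,"ty":0,"tz":0,"rx":0,"ry":0,"rz":0,"jaw":35},{"tx":0,"ty":0,"tz":0,"rx":0,"ry":0,"rz":0,"jaw":35},{"tx":0,"ty":0,"tz":5,"rx":0,"ry":0,"rz":0,"jaw":35},{"tx":0,"ty":0,"tz":10,"rx":0,"ry":0,"rz":0,"jaw":35},{"tx":0,"ty":0,"tz":10,"rx":0,"ry":0,"rz":0,"jaw":35},{"tx":0,"ty":0,"tz":10,"rx":0,"ry":0,"rz":0,"jaw":35},{"tx":0,"ty":0,"tz":10,"rx":0,"ry":0,"rz":0,"jaw":35}]' 40 >/dev/null; python3 go.py "[.4912,-.1174,.068]"
```

```text
time_s: 19.87
ee_pos: [0.4828, -0.1171, 0.1417]
tool_rot: [-179.7, -0.3, 131.9]
contact_force: [-0.8, 0.4, -1.3]
gripper_width: 0.503
grip_force: 41.1
t 20.53 ee [ 0.4889 -0.1169  0.132 ] [-1.7999e+02 -2.0000e-02  1.3200e+02] F [ 0.3 -0.1 -1.6] w 42.8 g 41.0
[.4912,-.1174,.068] tool mm [-2.   1.4 64. ]
```

```bash
python3 -m pendant '[{"tx":-2,"ty":1,"tz":8,"rx":0,"ry":0,"rz":0,"jaw":35},{"tx":-2,"ty":1,"tz":22,"rx":0,"ry":0,"rz":0,"jaw":35},{"tx":-2,"ty":1,"tz":38,"rx":0,"ry":0,"rz":0,"jaw":35},{"tx":-2,"ty":1,"tz":52,"rx":0,"ry":0,"rz":0,"jaw":35},{"tx":-2,"ty":1,"tz":61,"rx":0,"ry":0,"rz":0,"jaw":35},{"tx":-2,"ty":1,"tz":64,"rx":0,"ry":0,"rz":0,"jaw":35},{"tx":-2,"ty":1,"tz":64,"rx":0,"ry":0,"rz":0,"jaw":35},{"tx":-2,"ty":1,"tz":64,"rx":0,"ry":0,"rz":0,"jaw":35}]' 40
python3 -m pendant '[{"tx":0,"ty":0,"tz":0,"rx":0,"ry":0,"rz":0,"jaw":35},{"tx":0,"ty":0,"tz":0,"rx":0,"ry":0,"rz":0,"jaw":35},{"tx":0,"ty":0,"tz":0,"rx":0,"ry":0,"rz":0,"jaw":35},{"tx":0,"ty":0,"tz":0,"rx":0,"ry":0,"rz":0,"jaw":35},{"tx":0,"ty":0,"tz":0,"rx":0,"ry":0,"rz":0,"jaw":57},{"tx":0,"ty":0,"tz":0,"rx":0,"ry":0,"rz":0,"jaw":57},{"tx":0,"ty":0,"tz":0,"rx":0,"ry":0,"rz":0,"jaw":57},{"tx":0,"ty":0,"tz":0,"rx":0,"ry":0,"rz":0,"jaw":57}]' 40
python3 -m pendant '[{"tx":0,"ty":0,"tz":-6,"rx":0,"ry":0,"rz":0,"jaw":57},{"tx":0,"ty":0,"tz":-15,"rx":0,"ry":0,"rz":0,"jaw":57},{"tx":0,"ty":0,"tz":-30,"rx":0,"ry":0,"rz":0,"jaw":57},{"tx":0,"ty":0,"tz":-50,"rx":0,"ry":0,"rz":0,"jaw":57},{"tx":0,"ty":0,"tz":-70,"rx":0,"ry":0,"rz":0,"jaw":57},{"tx":0,"ty":0,"tz":-85,"rx":0,"ry":0,"rz":0,"jaw":57},{"tx":0,"ty":0,"tz":-93,"rx":0,"ry":0,"rz":0,"jaw":57},{"tx":0,"ty":0,"tz":-93,"rx":0,"ry":0,"rz":0,"jaw":57}]' 40 >/dev/null; python3 go.py "[.6699,.081,.160]" "[.6699,.081,.066]"
```

```text
time_s: 21.2
ee_pos: [0.4912, -0.1179, 0.0684]
tool_rot: [180.0, 0.0, 132.0]
contact_force: [0.6, 1.0, -2.0]
gripper_width: 0.496
grip_force: 41.1
time_s: 21.87
ee_pos: [0.491, -0.1178, 0.0684]
tool_rot: [180.0, 0.0, 132.0]
contact_force: [0.1, 0.9, 0.8]
gripper_width: 0.671
grip_force: 0.0
t 22.53 ee [ 0.4921 -0.1181  0.1635] [179.86   0.19 131.99] F [0.  0.3 1. ] w 57.1 g 0.0
[.6699,.081,.160] tool mm [ 29.  265.3   4.1]
[.6699,.081,.066] tool mm [ 0.3 -0.2 94. ]
```

```bash
python3 -m pendant '[{"tx":2,"ty":15,"tz":0,"rx":0,"ry":0,"rz":0,"jaw":0},{"tx":5,"ty":45,"tz":0,"rx":0,"ry":0,"rz":0,"jaw":0},{"tx":9,"ty":84,"tz":1,"rx":0,"ry":0,"rz":0,"jaw":0},{"tx":14,"ty":123,"tz":2,"rx":0,"ry":0,"rz":0,"jaw":0},{"tx":18,"ty":162,"tz":3,"rx":0,"ry":0,"rz":0,"jaw":0},{"tx":22,"ty":201,"tz":4,"rx":0,"ry":0,"rz":0,"jaw":0},{"tx":26,"ty":238,"tz":4,"rx":0,"ry":0,"rz":0,"jaw":0},{"tx":29,"ty":265,"tz":4,"rx":0,"ry":0,"rz":0,"jaw":0}]' 40 >/dev/null
python3 -m pendant '[{"tx":0,"ty":0,"tz":0,"rx":0,"ry":0,"rz":0,"jaw":0},{"tx":0,"ty":0,"tz":0,"rx":0,"ry":0,"rz":0,"jaw":0},{"tx":0,"ty":0,"tz":15,"rx":0,"ry":0,"rz":0,"jaw":0},{"tx":0,"ty":0,"tz":40,"rx":0,"ry":0,"rz":0,"jaw":0},{"tx":0,"ty":0,"tz":65,"rx":0,"ry":0,"rz":0,"jaw":0},{"tx":0,"ty":0,"tz":85,"rx":0,"ry":0,"rz":0,"jaw":0},{"tx":0,"ty":0,"tz":94,"rx":0,"ry":0,"rz":0,"jaw":0},{"tx":0,"ty":0,"tz":94,"rx":0,"ry":0,"rz":0,"jaw":0}]' 40
python3 go.py
cat > ptr.py <<'E'
import sys
from rk import *
# rack-plane coordinates of red pointer (z known from depth) and green band, from colours
for c in ("top","scene"):
    d=get_image(c);P=cloud(d);h=cv2.cvtColor(d["frame"],cv2.COLOR_BGR2HSV);H,S,V=[h[...,i].astype(int) for i in range(3)]
    X=(P[...,:2]-O)@ex; Y=(P[...,:2]-O)@ey; z=P[...,2]
    ok=(d["depth"]>0)&(Y<-.042)&(Y>-.09)&(abs(X)<.18)
    for n,m in(("red",ok&((H<8)|(H>172))&(S>120)&(V>60)),("green",ok&(H>55)&(H<95)&(S>70)&(z<.03))):
        if m.sum():
            wt=S[m]; print(c,n,m.sum(),"X",np.average(X[m],weights=wt).round(4),pc(X[m]),"Y",pc(Y[m]),"z",pc(z[m]))
    cv2.imwrite(f"pics/{c}_{sys.argv[1]}.png",cv2.resize(d["frame"][160:260,180:280] if c=="top" else d["frame"][205:295,190:330],None,fx=5,fy=5,interpolation=cv2.INTER_CUBIC))
E
python3 ptr.py a; python3 rk.py | grep -E "div|band|pointer"
```

```text
time_s: 23.87
ee_pos: [0.6657, 0.0792, 0.0605]
tool_rot: [-179.7, -0.2, 131.9]
contact_force: [0.2, -0.0, 0.5]
gripper_width: -0.002
grip_force: 0.0
t 23.87 ee [0.6657 0.0792 0.0605] [-1.7967e+02 -1.6000e-01  1.3191e+02] F [ 0.2 -0.   0.5] w -0.2 g 0.0
top red 6 X -0.1181 None Y None z None
top green 31 X -0.0635 [-0.0665 -0.0635 -0.0601] Y [-0.0625 -0.0537 -0.0434] z [0.0114 0.0134 0.0154]
scene red 61 X -0.121 [-0.1244 -0.121  -0.1173] Y [-0.0479 -0.0457 -0.0428] z [0.0196 0.0362 0.0492]
scene green 49 X -0.0636 [-0.0665 -0.0634 -0.0611] Y [-0.0676 -0.0621 -0.0446] z [0.0049 0.0145 0.016 ]
 divtop X [-0.1636 -0.1201 -0.0784] Y [-0.0428 -0.0085  0.0401]
  pointer 0.64 [0.5679 0.0527 0.0149] rack -0.1227 -0.0568
  band 0.56 [0.5304 0.004  0.0133] rack -0.0614 -0.0521
  divider_tail 0.57 [0.6409 0.0471 0.0469] rack -0.1674 0.0012
  divider_face 0.94 [ 0.5798 -0.0203  0.048 ] rack -0.0764 0.0008
 divtop X [-0.1611 -0.1192 -0.0784] Y [-0.0397  0.0016  0.0441]
  pointer 0.66 [0.5751 0.0515 0.0136] rack -0.1267 -0.0506
  band 0.61 [0.5316 0.0041 0.01  ] rack -0.0623 -0.0513
  divider_tail 0.58 [0.6455 0.0442 0.0523] rack -0.1683 0.0065
  divider_face 0.73 [ 0.579  -0.021   0.0438] rack -0.0754 0.0007
```

View pics/scene_a.png

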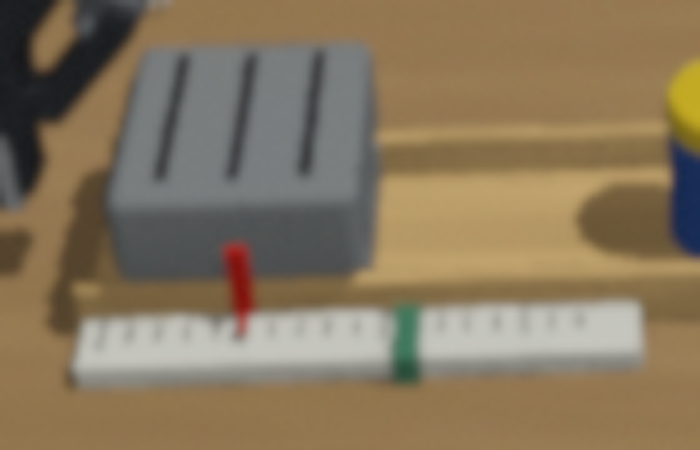

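The pointer tip in the scene crop is at (241,335) and the band centre at (405,342). By measurement the gap is about 57.5 mm. I'll approach slowly to find contact.

```bash
python3 -m pendant '[{"tx":0,"ty":0,"tz":0,"rx":0,"ry":0,"rz":0,"jaw":0},{"tx":0,"ty":-5,"tz":0,"rx":0,"ry":0,"rz":0,"jaw":0},{"tx":0,"ty":-10,"tz":0,"rx":0,"ry":0,"rz":0,"jaw":0},{"tx":0,"ty":-15,"tz":0,"rx":0,"ry":0,"rz":0,"jaw":0},{"tx":0,"ty":-20,"tz":0,"rx":0,"ry":0,"rz":0,"jaw":0},{"tx":0,"ty":-24,"tz":0,"rx":0,"ry":0,"rz":0,"jaw":0},{"tx":0,"ty":-27,"tz":0,"rx":0,"ry":0,"rz":0,"jaw":0},{"tx":0,"ty":-28,"tz":0,"rx":0,"ry":0,"rz":0,"jaw":0}]' 40
python3 -m pendant '[{"tx":0,"ty":-3,"tz":0,"rx":0,"ry":0,"rz":0,"jaw":0},{"tx":0,"ty":-6,"tz":0,"rx":0,"ry":0,"rz":0,"jaw":0},{"tx":0,"ty":-9,"tz":0,"rx":0,"ry":0,"rz":0,"jaw":0},{"tx":0,"ty":-12,"tz":0,"rx":0,"ry":0,"rz":0,"jaw":0},{"tx":0,"ty":-15,"tz":0,"rx":0,"ry":0,"rz":0,"jaw":0},{"tx":0,"ty":-18,"tz":0,"rx":0,"ry":0,"rz":0,"jaw":0},{"tx":0,"ty":-21,"tz":0,"rx":0,"ry":0,"rz":0,"jaw":0},{"tx":0,"ty":-24,"tz":0,"rx":0,"ry":0,"rz":0,"jaw":0}]' 40
cat >> go.py <<'E'
from rk import O,ex,ey
print("rackXY",((s["ee_pos"][:2]-O)@ex).round(4),((s["ee_pos"][:2]-O)@ey).round(4))
E
python3 go.py; python3 ptr.py b
```

```text
time_s: 25.23
ee_pos: [0.6471, 0.0617, 0.0633]
tool_rot: [-180.0, -0.0, 132.0]
contact_force: [-0.6, 0.6, -0.4]
gripper_width: 0.001
grip_force: 0.0
time_s: 25.9
ee_pos: [0.6343, 0.0489, 0.0641]
tool_rot: [179.4, 0.2, 132.1]
contact_force: [8.1, 4.1, -4.0]
gripper_width: 0.0
grip_force: 4.3
t 25.9 ee [0.6343 0.0489 0.0641] [179.44   0.25 132.1 ] F [ 8.1  4.1 -4. ] w 0.0 g 4.3
rackXY -0.1643 -0.0049
top red 8 X -0.1042 None Y None z None
top green 32 X -0.0635 [-0.067  -0.0633 -0.0601] Y [-0.0624 -0.0537 -0.0434] z [0.0096 0.0134 0.0158]
scene red 67 X -0.1049 [-0.1095 -0.1049 -0.1011] Y [-0.0485 -0.046  -0.0432] z [0.0189 0.036  0.0508]
scene green 48 X -0.0636 [-0.0665 -0.0633 -0.0611] Y [-0.0675 -0.0625 -0.0448] z [0.0063 0.014  0.0165]
```

```bash
python3 -m pendant '[{"tx":0,"ty":-2,"tz":0,"rx":0,"ry":0,"rz":0,"jaw":0},{"tx":0,"ty":-4,"tz":0,"rx":0,"ry":0,"rz":0,"jaw":0},{"tx":0,"ty":-6,"tz":0,"rx":0,"ry":0,"rz":0,"jaw":0},{"tx":0,"ty":-8,"tz":0,"rx":0,"ry":0,"rz":0,"jaw":0},{"tx":0,"ty":-10,"tz":0,"rx":0,"ry":0,"rz":0,"jaw":0},{"tx":0,"ty":-12,"tz":0,"rx":0,"ry":0,"rz":0,"jaw":0},{"tx":0,"ty":-14,"tz":0,"rx":0,"ry":0,"rz":0,"jaw":0},{"tx":0,"ty":-16,"tz":0,"rx":0,"ry":0,"rz":0,"jaw":0}]' 40 >/dev/null
python3 -m pendant '[{"tx":0,"ty":-2,"tz":0,"rx":0,"ry":0,"rz":0,"jaw":0},{"tx":0,"ty":-4,"tz":0,"rx":0,"ry":0,"rz":0,"jaw":0},{"tx":0,"ty":-6,"tz":0,"rx":0,"ry":0,"rz":0,"jaw":0},{"tx":0,"ty":-8,"tz":0,"rx":0,"ry":0,"rz":0,"jaw":0},{"tx":0,"ty":-10,"tz":0,"rx":0,"ry":0,"rz":0,"jaw":0},{"tx":0,"ty":-11,"tz":0,"rx":0,"ry":0,"rz":0,"jaw":0},{"tx":0,"ty":-12,"tz":0,"rx":0,"ry":0,"rz":0,"jaw":0},{"tx":0,"ty":-12,"tz":0,"rx":0,"ry":0,"rz":0,"jaw":0}]' 40
python3 go.py; python3 ptr.py c
```

```text
time_s: 27.33
ee_pos: [0.6147, 0.029, 0.0647]
tool_rot: [179.4, 0.4, 132.1]
contact_force: [9.3, 2.2, -2.7]
gripper_width: 0.003
grip_force: 3.7
t 27.33 ee [0.6147 0.029  0.0647] [179.39   0.39 132.07] F [ 9.3  2.2 -2.7] w 0.2 g 3.7
rackXY -0.1364 -0.0061
top red 8 X -0.0757 None Y None z None
top green 30 X -0.0637 [-0.0666 -0.0636 -0.0601] Y [-0.0625 -0.0545 -0.0448] z [0.0102 0.0126 0.0152]
scene red 67 X -0.0778 [-0.0813 -0.0778 -0.0738] Y [-0.0485 -0.0462 -0.0431] z [0.019  0.0369 0.0502]
scene green 49 X -0.0636 [-0.0666 -0.0634 -0.061 ] Y [-0.0678 -0.0631 -0.0456] z [0.0048 0.0148 0.0167]
```

```bash
python3 -m pendant '[{"tx":0,"ty":-1.5,"tz":0,"rx":0,"ry":0,"rz":0,"jaw":0},{"tx":0,"ty":-3,"tz":0,"rx":0,"ry":0,"rz":0,"jaw":0},{"tx":0,"ty":-5,"tz":0,"rx":0,"ry":0,"rz":0,"jaw":0},{"tx":0,"ty":-7,"tz":0,"rx":0,"ry":0,"rz":0,"jaw":0},{"tx":0,"ty":-9,"tz":0,"rx":0,"ry":0,"rz":0,"jaw":0},{"tx":0,"ty":-10,"tz":0,"rx":0,"ry":0,"rz":0,"jaw":0},{"tx":0,"ty":-11,"tz":0,"rx":0,"ry":0,"rz":0,"jaw":0},{"tx":0,"ty":-11,"tz":0,"rx":0,"ry":0,"rz":0,"jaw":0}]' 40 >/dev/null
python3 go.py; python3 ptr.py d
```

```text
t 28.1 ee [0.6069 0.0214 0.0649] [179.37   0.43 132.06] F [10.1  1.9 -1.7] w 0.0 g 3.7
rackXY -0.1256 -0.0069
top red 9 X -0.0644 [-0.068  -0.0642 -0.0586] Y [-0.0513 -0.0453 -0.0425] z [0.0163 0.0334 0.0645]
top green 23 X -0.063 [-0.0666 -0.0628 -0.0599] Y [-0.0631 -0.0567 -0.0473] z [0.0105 0.0132 0.0153]
scene red 67 X -0.0671 [-0.0705 -0.067  -0.0635] Y [-0.0517 -0.0462 -0.0437] z [0.0182 0.0342 0.0491]
scene green 42 X -0.0635 [-0.0666 -0.0632 -0.0611] Y [-0.0677 -0.0644 -0.0493] z [0.0053 0.0143 0.0165]
```

View pics/scene_d.png

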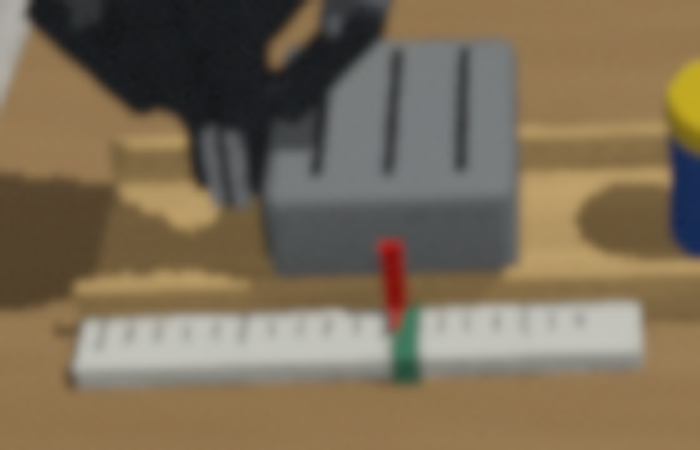

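View pics/top_d.png

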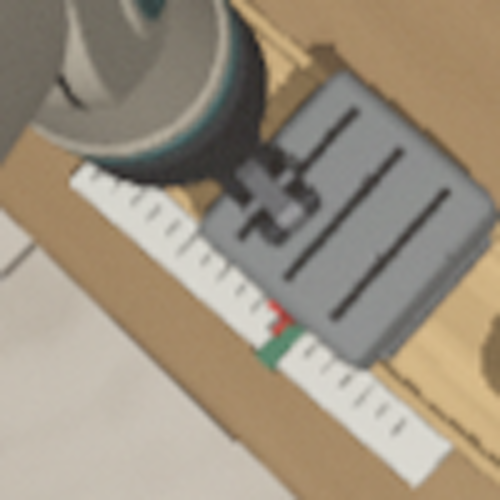

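The pointer tip, at (397,328) in the crop, stands on the near edge of the green band, whose centre is about (407,330). It needs about 3 mm more.

```bash
python3 -m pendant '[{"tx":0,"ty":-0.5,"tz":0,"rx":0,"ry":0,"rz":0,"jaw":0},{"tx":0,"ty":-1,"tz":0,"rx":0,"ry":0,"rz":0,"jaw":0},{"tx":0,"ty":-1.5,"tz":0,"rx":0,"ry":0,"rz":0,"jaw":0},{"tx":0,"ty":-2,"tz":0,"rx":0,"ry":0,"rz":0,"jaw":0},{"tx":0,"ty":-2.5,"tz":0,"rx":0,"ry":0,"rz":0,"jaw":0},{"tx":0,"ty":-3,"tz":0,"rx":0,"ry":0,"rz":0,"jaw":0},{"tx":0,"ty":-3,"tz":0,"rx":0,"ry":0,"rz":0,"jaw":0},{"tx":0,"ty":-3,"tz":0,"rx":0,"ry":0,"rz":0,"jaw":0}]' 40 >/dev/null
python3 go.py; python3 ptr.py e
```

```text
t 28.87 ee [0.6049 0.0195 0.0649] [179.36   0.44 132.07] F [ 9.4  1.8 -2.2] w 0.2 g 3.9
rackXY -0.1228 -0.0071
top red 8 X -0.062 None Y None z None
top green 18 X -0.0631 [-0.0665 -0.0627 -0.0604] Y [-0.0632 -0.0587 -0.0508] z [0.0099 0.0134 0.0158]
scene red 64 X -0.0645 [-0.0688 -0.0646 -0.0606] Y [-0.0504 -0.0462 -0.0426] z [0.0184 0.0344 0.0488]
scene green 35 X -0.0636 [-0.0667 -0.0632 -0.061 ] Y [-0.0677 -0.0657 -0.0564] z [0.0046 0.0143 0.0158]
```

View pics/scene_e.png

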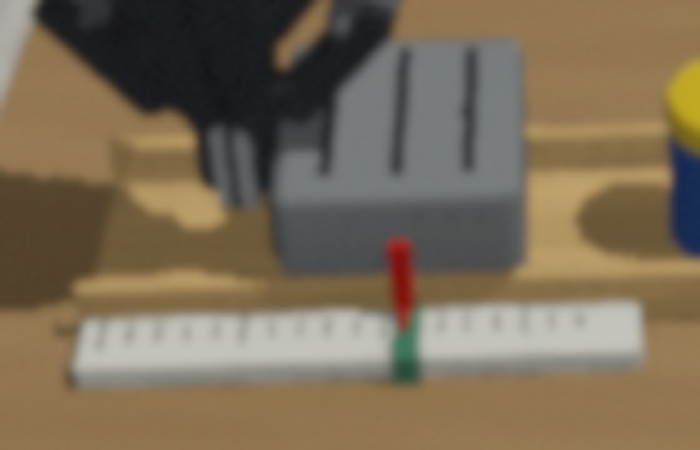

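The pointer is now centred on the band, with its tip at (404,325) over green. I'll back off, rise and check everything.

```bash
python3 -m pendant '[{"tx":0,"ty":4,"tz":0,"rx":0,"ry":0,"rz":0,"jaw":0},{"tx":0,"ty":12,"tz":0,"rx":0,"ry":0,"rz":0,"jaw":0},{"tx":0,"ty":25,"tz":0,"rx":0,"ry":0,"rz":0,"jaw":0},{"tx":0,"ty":40,"tz":0,"rx":0,"ry":0,"rz":0,"jaw":0},{"tx":0,"ty":50,"tz":-10,"rx":0,"ry":0,"rz":0,"jaw":0},{"tx":0,"ty":55,"tz":-35,"rx":0,"ry":0,"rz":0,"jaw":0},{"tx":0,"ty":55,"tz":-65,"rx":0,"ry":0,"rz":0,"jaw":0},{"tx":0,"ty":55,"tz":-90,"rx":0,"ry":0,"rz":0,"jaw":0}]' 40 >/dev/null
python3 -m pendant '[{"tx":10,"ty":10,"tz":-5,"rx":0,"ry":0,"rz":0,"jaw":0},{"tx":20,"ty":30,"tz":-10,"rx":0,"ry":0,"rz":0,"jaw":0},{"tx":30,"ty":50,"tz":-15,"rx":0,"ry":0,"rz":0,"jaw":0},{"tx":40,"ty":75,"tz":-20,"rx":0,"ry":0,"rz":0,"jaw":0},{"tx":50,"ty":95,"tz":-20,"rx":0,"ry":0,"rz":0,"jaw":0},{"tx":60,"ty":110,"tz":-20,"rx":0,"ry":0,"rz":0,"jaw":0},{"tx":60,"ty":115,"tz":-20,"rx":0,"ry":0,"rz":0,"jaw":0},{"tx":60,"ty":115,"tz":-20,"rx":0,"ry":0,"rz":0,"jaw":0}]' 40 
python3 ptr.py f
python3 - <<'E'
from h import *
d,P=lids("top"); cv2.imwrite("pics/topend.png",d["frame"])
for l in("tuna_tin","milk_small","bin"):
    print(l,[(round(r["p"],2),(d["R"].T@(r["xyz"]-d["t"])).round(3)) for r in pinpoint("top",l)[:1]])
E
```

```text
time_s: 30.3
ee_pos: [0.6842, 0.1789, 0.1722]
tool_rot: [-180.0, -0.1, 132.2]
contact_force: [-0.8, -0.2, -0.7]
gripper_width: 0.003
grip_force: 0.0
top red 8 X -0.0622 None Y None z None
top green 17 X -0.0629 [-0.0662 -0.0621 -0.0596] Y [-0.0625 -0.0581 -0.0508] z [0.0102 0.0141 0.017 ]
scene red 66 X -0.0643 [-0.0678 -0.0645 -0.0604] Y [-0.0494 -0.0463 -0.0432] z [0.0187 0.0352 0.0496]
scene green 34 X -0.0637 [-0.0666 -0.0633 -0.0611] Y [-0.0671 -0.0647 -0.0565] z [0.0049 0.014  0.0158]
top lid [ 0.9797 -0.254   0.0215  0.0743  1.    ] [ 0.9791 -0.253 ] [344, 4, 18, 20, 255]
top lid [ 0.4939 -0.1182  0.0208  0.0735  0.    ] [ 0.4949 -0.1181] [284, 232, 21, 21, 314]
top lid [ 0.4468 -0.1707  0.021   0.0737  0.    ] [ 0.4478 -0.1705] [311, 255, 21, 21, 332]
top lid [ 0.4111 -0.3299  0.0211  0.0725  0.5593] [ 0.4123 -0.3291] [393, 271, 21, 22, 329]
top lid [ 0.3356 -0.3473  0.0212  0.0723  0.5653] [ 0.3382 -0.3474] [404, 310, 22, 22, 329]
tuna_tin [(0.97, array([ 0.771, -0.216, -0.003]))]
milk_small [(0.76, array([ 0.666, -0.421, -0.   ]))]
bin [(0.73, array([ 0.37 , -0.339,  0.004]))]
```

View pics/topend.png

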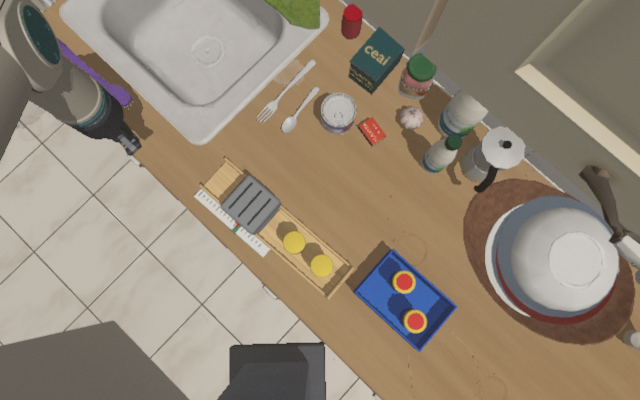

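The view shows both good pots in the rack at (294,243) and (321,266), and both old pots in the bin at (404,282) and (415,321). The pointer is over the band, and the tin and bottle have not moved. Handing in.

```bash
python3 -c "
from rig import *
print(finish_job())"
```

```text
the job is handed in; nothing more can be done
None
```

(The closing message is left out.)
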